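# Hitch the tow hook onto the compressor dolly's sprung pin

### The arm

A 6-joint arm with a two-finger parallel gripper is mounted at the origin on the work surface. World frame = base frame: x ahead of the robot, y to its left, z up, the work surface at z = 0. Lengths are in m, angles in rad, forces in N, time in s.
With the tool pointing down it reaches from about 0.3 to 0.775 m from the base axis. Payload 14.6 kg.
Tool frame: the origin (TCP) lies at the very end of the fingers, on their centre line; the grasp point (between the pads) lies 19 mm behind it (ctrl.hold_point_z is the distance from the TCP to the grasp point, in m); x points along the fingers, y is the direction in which the jaws open and shut, and the axes are right-handed (so a half turn about x gives the same grasp; the last joint's range is limited). The gripper opens to 94 mm and grips with 3 to 60 N. Pads are 16 mm wide; open, the fingers measure 119 mm over their backs; the gripper's body (75 mm by 177 mm) begins 78 mm behind the grasp point.
Start: joints at [1.225, 0.3, 1.521, -0, 1.321, -0.067], TCP at [0.151, 0.529, 0.205] pointing down, gripper open.
Joint ranges: [-3.03, 3.03], [-0.79, 2.21], [0.23, 2.52], [-1.04, 4.18], [0, 3.07], [-2.55, 2.55]. Speed limits (rad/s): [2.22, 2.22, 2.57, 3.14, 3.14, 3.14].

### API

Orientations are given as [roll, pitch, yaw] about the fixed x, y, z axes, in that order (R = Rz(yaw) Ry(pitch) Rx(roll)).
In Python, from station import get_obs, camera, ticket, ctrl gives the robot as it stands.
- The arm moves only by the tool step_arm, never from a script. Its argument "motion" is a list that holds one entry, the list of rows, each a list of 6 numbers: the shift along the tool's x, y, z in m, then the turn, a rotation vector about the tool's x, y, z in degrees. A call has 1 to 12 rows; each row shifts and turns the commanded pose from where the row before left it, along the tool's axes as they then stand; what a row does not reach is not made up. A row lasts 1/8 s, in which the tool goes at most 62.5 mm and 10.7 degrees, less where a joint would pass 70% of its speed; a pose out of reach is approached as far as the arm can. A call is refused whole if a number of a shift passes 0.0625 or a number of a turn 10.7, either way. A call with a gripper value outside its range is refused whole. "fingers" is the finger opening in m, from 0 to 0.094, set as the call begins (left out, the last holds). The fingers move at their own pace and stop on an object; "squeeze" is the grip in N (left out, the last holds). Time passes only in rows, so rows that do not move let the fingers close. It gives the time, the measured TCP pose, the force and the opening at its end, in the units of the state.
- get_obs(): the state, without advancing time (a new reading comes with each control period).
- camera(name): name is "scene" or "top" or "wrist"; returns a dict with "pixels" (400x640x3 uint8, red, green, blue), "fx", "fy", "cx", "cy" (pixels), "k1" (the pictures are not rectified: a ray, as slopes to the right and down, at radius r is drawn at 1 + k1 r^2 times it, then the intrinsics apply), "extrinsics" (4x4, takes a point from world to camera coordinates); the wrist camera has in their place "T_tool_cam" (4x4, takes a point from camera to tool coordinates, whose origin is the TCP and whose axes are the tool frame's). Camera axes: x right, y up, looking along -z (the intrinsics and any distortion apply to the point x, -y, -z); pixel columns grow to the right and rows downward; lengths in m; the calibration is good to about 2 mm. A picture is of the moment at which its call begins: read the wrist's pose just before it. There is no depth.
- ticket.hand_in(): hands the job in, once; it reports no verdict.
The state is a dict: "time_s": time; "qpos": joint angles; "joint_vel": joint speeds; "tau": joint torques, N m; "ee_pos": TCP position; "eef_rot": TCP orientation; "force": force on the tool from outside, world axes, zero at the start; "moment": the same for the moment, N m; "grip_width": finger opening in m.
Only numpy, scipy, OpenCV 4.12 (cv2) and the standard library are available. Lean on these libraries where they do the work, as an engineer would, in place of code of your own. Each camera call takes 0.05 s, during which the arm holds its last target.

### The job

Pick up the yellow tow hook by its black grip and push its mouth onto the dolly's green-capped sprung tow pin until the red safety latch flips shut behind the pin, gently enough that the sprung pin is never driven against its stops. Then tug the hook back lightly, so that the pin is seen to come a little way out with it, ease off, and let go, leaving the hook standing on its foot on the bench, hitched. Leave the bottle, tin, cup and spanner where they are.

Things in the scene. Friction and masses are not known exactly. Their poses are not given: they have to be found in the camera images.
- hook_grip (a point): Centre of the black upright grip of the loose yellow tow hook, 49 mm above the bench. x runs along the hook towards its mouth, z up. Grip: 64 mm long (x -36 to +28), 16 mm thick (y), 46 mm high (top 72 mm above the bench); below it a flat plate 44 mm wide, top 26 mm above the bench.
- hook: The loose tow hook, 0.35 to 0.65 kg; origin under its foot, 49 mm below hook_grip, same axes. It stands on an 80 x 34 mm foot (x -45 to +35). The jaw is a plate 14 to 26 mm above the bench; its flared mouth ends at x = 132 mm, about 45 mm wide, narrowing to a 20 mm wide slot at 110 mm. The latch pivots at x = 106, y = 13 mm and lies across the slot.
- hook_seat (a point): Where the pin's centre is when at the bottom of the hook's slot: 83.5 mm ahead (+x) of hook_grip, 20 mm above the bench; same axes. An entering pin meets the latch about 32 mm ahead of this point; the latch snaps shut behind it when it is about 3 mm ahead. After that the pin has about 10 mm of play towards the mouth before it bears on the shut latch.
- latch (a joint): Angle of the red sprung safety latch: 0 = shut across the slot (cannot swing outwards), up to 1.5 rad = folded inwards into its pocket. The pin must push with roughly 6 to 11 N to pass it; it then snaps back to 0 behind the pin.
- mount (a point): Point of the fixed blue dolly, 20 mm above the bench, mid-way in the range where the upright 16 mm tow pin may rest. x = direction to push the hook, z up. The pin's unit is clamped in a slotted bracket: the resting pin is up to 15 mm before or behind this point along x (not shown by this pose), at y = 0. Its 28 mm green cap, 40 to 46 mm above the bench, is too wide for the slot.
- dolly: The fixed dolly with pin and load; origin on the bench 20 mm below mount, same axes. The pin stands on a bar 22 mm wide, top 10 mm above the bench, ending 14 mm before the pin. A dark clamp block 32 mm high begins 78 mm behind the resting pin, the frame (90 mm high) at x = 95 mm; a black compressor 230 mm high is at x = 195 to 360 mm.
- towpin (a joint): Displacement of the sprung tow pin from its own rest along the dolly's x (m): positive = pushed in towards the dolly, negative = drawn out. The spring centres it, 1.8 N per mm; hard stops at +8 and -8 mm.
- spray: White plastic bottle with a red cap, 66 mm in diameter, 170 mm high; origin at the centre of its underside. Leave alone.
- tin: Brass-coloured tin, 72 mm in diameter, 80 mm high; origin at the centre of its underside. Leave alone.
- screws: Blue plastic cup, 72 mm in diameter, 50 mm high; origin at the centre of its underside. Leave alone.
- spanner: Steel spanner, 170 mm long, lying flat; origin under its middle, x along it. Leave alone.
Things that resemble listed ones, but are neither listed nor needed, are in the scene too. Of the things like the hook, leave any that is purple; of the rest the larger one is meant.

How it is judged:
On the way, in this order (a step that is already met when the one before it is completed fails the run):
1. the hook pushes the sprung tow pin back by more than 2 mm (value of joint towpin above 0.002 m and contact force between hook and dolly above 2 N), for 0.05 s.
2. with the latch shut behind it, the pin is drawn out by the hook by more than 1.5 mm (value of joint towpin below -0.0015 m and value of joint latch below 0.15 rad and contact force between hook and dolly above 1.2 N), for 0.2 s.
At the end, for the whole second after the job is handed in: Latch shut (under 0.15 rad) behind the pin; pin within 3 mm of rest; hook_seat from 33 mm before to 20 mm behind mount along the push and within 12 mm sideways; hook standing on the bench (under 6 mm up, tilt under 0.08 rad), at rest and released (value of joint latch below 0.15 rad and value of joint towpin between -0.003 and 0.003 m and x of hook_seat in the frame of dolly between -0.033 and 0.02 m and y of hook_seat in the frame of dolly between -0.012 and 0.012 m and height (world z) of hook below 0.006 m and angle between hook's own z axis and vertical below 0.08 rad and linear speed of hook below 0.02 m/s); the robot touches nothing.
It fails at once if the sprung pin is driven in or pulled out to its stop (7.5 mm) (value of joint towpin above 0.0075 m or value of joint towpin below -0.0075 m).
It fails at once if the hook bears on the dolly or pin with more than 30 N (contact force between hook and dolly above 30 N).
It fails at once if the bottle, tin, cup or spanner is moved more than 30 mm (distance of any of spray, tin, screws, spanner from where it was at the start of the episode above 0.03 m).
It also fails if it takes over 64 s, if anything falls off the work surface, if the arm or the gripper's body presses on something with over 40 N, if the wrist force passes 120 N, or if a joint passes its speed limit or range.

## Working session

There is one attempt and no reset: what is moved stays moved. The work goes in short steps, Python scripts to look and compute and a tool call to move; the robot and the scene stay as the last step left them, time stands still between calls to the robot, and variables do not carry over. Pictures are saved under pics/ and viewed, and the job is handed in when it is done.

Besides the shell and the picture viewer there is one more tool, called by a JSON object that holds its "name" and its "arguments", one argument or row to a line. step_arm: Moves the arm, as the interface text tells. Its arguments: {"type":"object","properties":{"motion":{"type":"array","items":{"type":"array","items":{"type":"array","items":{"type":"number"}}}},"fingers":{"type":"number"},"squeeze":{"type":"number"}},"required":["motion"]}

```bash
ls; mkdir -p pics
cat > h.py <<'E'
import numpy as np, cv2
from station import get_obs, camera, ticket, ctrl
from scipy.spatial.transform import Rotation as R
def tool_T(o):
    T=np.eye(4);T[:3,:3]=R.from_euler('xyz',o['eef_rot']).as_matrix();T[:3,3]=o['ee_pos'];return T
def shot(name,fn):
    o=get_obs();c=camera(name);np.savez('pics/'+fn+'.npz',**{k:v for k,v in c.items()},T=tool_T(o))
    cv2.imwrite('pics/'+fn+'.png',c['pixels'][:,:,::-1]);return load(fn)
def load(fn):
    d=dict(np.load('pics/'+fn+'.npz'))
    d['W']=d['T']@d['T_tool_cam'] if 'T_tool_cam' in d else np.linalg.inv(d['extrinsics'])
    return d
def ray(d,u,v):
    K=np.array([[d['fx'],0,d['cx']],[0,d['fy'],d['cy']],[0,0,1.]],float)
    p=cv2.undistortPoints(np.array([[[u,v]]],float),K,np.array([float(d['k1']),0,0,0]),None,None,None,)[0,0] if False else None
    x=(u-d['cx'])/d['fx'];y=(v-d['cy'])/d['fy'];a,b=x,y
    for _ in range(30):
        s=1+d['k1']*(a*a+b*b);a,b=x/s,y/s
    r=d['W'][:3,:3]@np.array([a,-b,-1.]);return d['W'][:3,3],r
def onz(d,u,v,z):
    o,r=ray(d,u,v);return o+r*(z-o[2])/r[2]
def proj(d,p):
    q=np.linalg.inv(d['W'])@np.append(p,1);a,b=q[0]/-q[2],-q[1]/-q[2];s=1+d['k1']*(a*a+b*b)
    return np.array([d['fx']*a*s+d['cx'],d['fy']*b*s+d['cy']])
E
python3 - <<'E'
from h import *
for n in ['scene','top','wrist']: d=shot(n,n+'0');print(n,d['fx'],d['k1'],d['W'].round(3).tolist())
print(get_obs(),ctrl.hold_point_z)
E
```

```text
pics
scene 437.69600604417934 -0.011097792268039518 [[0.515, -0.704, 0.489, 1.128], [0.857, 0.424, -0.293, -0.463], [-0.001, 0.57, 0.822, 1.062], [0.0, 0.0, 0.0, 1.0]]
top 457.2868802407316 -0.05477703103064791 [[-0.029, 0.992, -0.121, 0.438], [-0.999, -0.031, -0.016, -0.121], [-0.02, 0.12, 0.993, 1.011], [0.0, 0.0, 0.0, 1.0]]
wrist 327.9799894872801 0.012889695528953589 [[0.276, -0.933, -0.23, 0.085], [0.961, 0.268, 0.066, 0.549], [0.0, -0.239, 0.971, 0.383], [0.0, 0.0, 0.0, 1.0]]
{'time_s': 0.15, 'qpos': array([ 1.22537933e+00,  3.00354994e-01,  1.52144100e+00,  6.89263514e-06,
        1.32069445e+00, -6.65426298e-02]), 'joint_vel': array([ 0.00055444, -0.00062712, -0.00307662,  0.0009574 , -0.0003194 ,
       -0.00134407]), 'tau': array([ 2.56933163e-04, -5.31963837e+01, -3.52823532e+01,  7.07654818e-02,
        2.35275325e-02, -1.00224622e-04]), 'ee_pos': array([0.15130314, 0.5285703 , 0.20500928]), 'eef_rot': array([-1.64477556,  1.56989851, -1.92365164]), 'force': array([ 0.15988578, -0.09487472,  0.16028937]), 'moment': array([-0.02299525,  0.03060496,  0.01051942]), 'grip_width': 0.09407010096971993} 0.0188
```

View pics/top0.png

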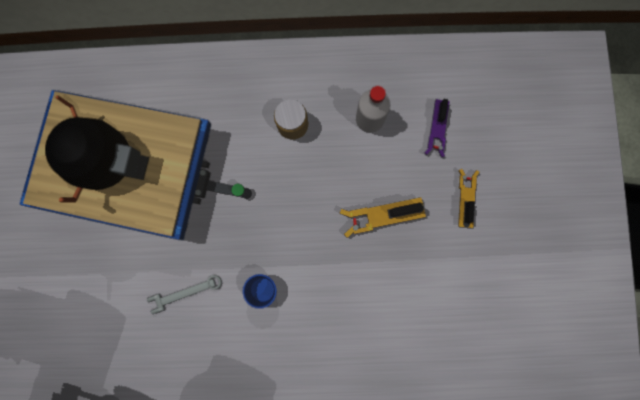

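View pics/scene0.png

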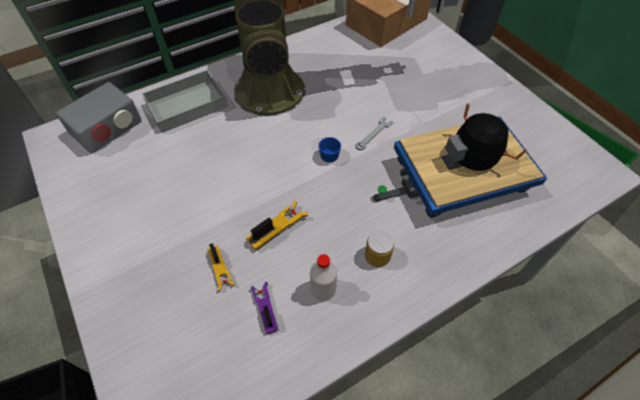

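View pics/wrist0.png

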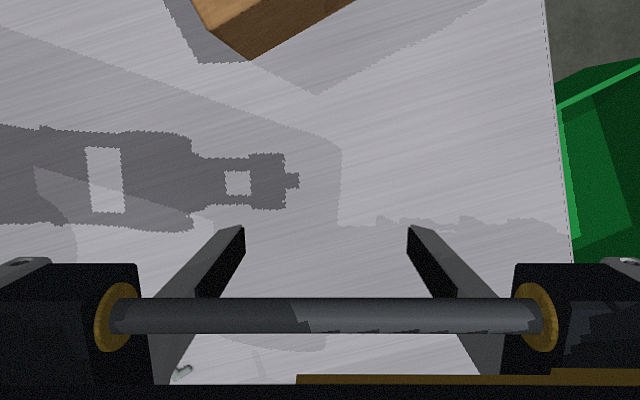

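The top view shows the larger yellow hook at about (385,215) with its mouth to the left. The green cap is at (238,190), the tin at (291,120), the bottle at (373,108), the cup at (260,291) and the spanner at (185,293). Next I measure these.

Run:
```python
from h import *
for n in ['top0','scene0']:
    d=load(n);im=d['pixels'];hsv=cv2.cvtColor(im,cv2.COLOR_RGB2HSV)
    def comps(m,mn,lab):
        k,l,s,c=cv2.connectedComponentsWithStats(m.astype(np.uint8)*255)
        for i in range(1,k):
            if s[i,4]>=mn: print(n,lab,s[i].tolist(),c[i].round(1))
        return l,s
    H,S,V=[hsv[...,i].astype(int) for i in range(3)]
    comps((H>45)&(H<85)&(S>120)&(V>60),15,'green')
    comps((H>15)&(H<32)&(S>150)&(V>100),80,'yellow')
    comps(((H<6)|(H>172))&(S>130)&(V>80),4,'red')
    comps((H>105)&(H<125)&(S>150)&(V>40),60,'blue')
    comps((V<40),60,'black')
d=load('top0');im=d['pixels']
cv2.imwrite('pics/t_hook.png',cv2.resize(im[150:280,330:490,::-1],None,fx=5,fy=4.6,interpolation=cv2.INTER_NEAREST)[:600])
cv2.imwrite('pics/t_dol.png',cv2.resize(im[140:240,160:280,::-1],None,fx=6,fy=6,interpolation=cv2.INTER_NEAREST))
d=load('scene0');im=d['pixels']
cv2.imwrite('pics/s_dol.png',cv2.resize(im[140:240,340:470,::-1],None,fx=6,fy=6,interpolation=cv2.INTER_NEAREST))
```

```text
top0 green [232, 184, 12, 12, 107] [237.4 189.7]
top0 yellow [459, 170, 19, 57, 399] [466.2 194.5]
top0 yellow [341, 198, 84, 39, 940] [380.5 215.5]
top0 red [370, 86, 15, 15, 178] [377.2  93.3]
top0 red [434, 146, 4, 3, 8] [435.5 146.8]
top0 red [467, 177, 4, 3, 8] [468.6 178.2]
top0 red [354, 218, 3, 7, 15] [354.6 221.1]
top0 blue [173, 120, 35, 119, 693] [190.1 179.9]
top0 blue [244, 275, 32, 32, 576] [262.5 289.9]
top0 black [0, 11, 640, 62, 9399] [362.9  27.5]
top0 black [438, 100, 10, 23, 161] [442.4 110.9]
top0 black [46, 117, 102, 73, 4781] [ 89.8 153.5]
top0 black [182, 134, 34, 104, 625] [199.8 184.7]
top0 black [625, 183, 15, 107, 1037] [634.1 226.9]
top0 black [465, 202, 9, 22, 185] [468.9 212.1]
top0 black [389, 204, 34, 13, 264] [405.6 209.9]
scene0 green [578, 8, 20, 16, 117] [586.6  15.2]
scene0 green [567, 43, 50, 47, 650] [590.9  63.5]
scene0 green [618, 47, 9, 7, 19] [620.8  50.5]
scene0 green [632, 48, 8, 7, 20] [636.4  51.2]
scene0 green [629, 52, 8, 8, 23] [632.7  56.2]
scene0 green [595, 90, 10, 7, 17] [599.6  92.5]
scene0 green [545, 100, 93, 67, 234] [599.6 1
[... 584 characters left out ...]
8.5]
scene0 black [238, 0, 44, 25, 861] [259.4  12.3]
scene0 black [459, 0, 46, 45, 1465] [479.8  19.8]
scene0 black [45, 5, 107, 53, 1947] [99.  33.9]
scene0 black [160, 8, 140, 83, 4028] [228.6  48. ]
scene0 black [277, 17, 8, 19, 68] [281.7  25.9]
scene0 black [57, 31, 104, 51, 1615] [110.5  58.5]
scene0 black [110, 54, 59, 35, 795] [140.7  73.9]
scene0 black [283, 80, 10, 21, 74] [286.8  91.2]
scene0 black [71, 84, 20, 14, 103] [80.4 90.7]
scene0 black [442, 114, 66, 57, 2190] [481.7 141.8]
scene0 black [401, 180, 18, 18, 101] [408.4 190.4]
scene0 black [252, 219, 21, 22, 261] [261.7 229.6]
scene0 black [264, 307, 8, 20, 71] [267.6 316.9]
scene0 black [0, 359, 96, 41, 2842] [ 49.5 383.7]
```

View pics/t_hook.png

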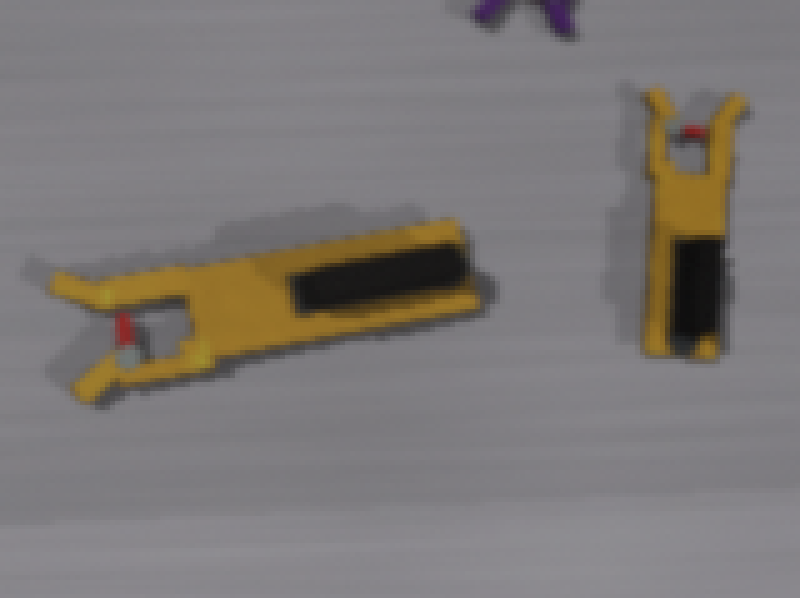

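View pics/t_dol.png

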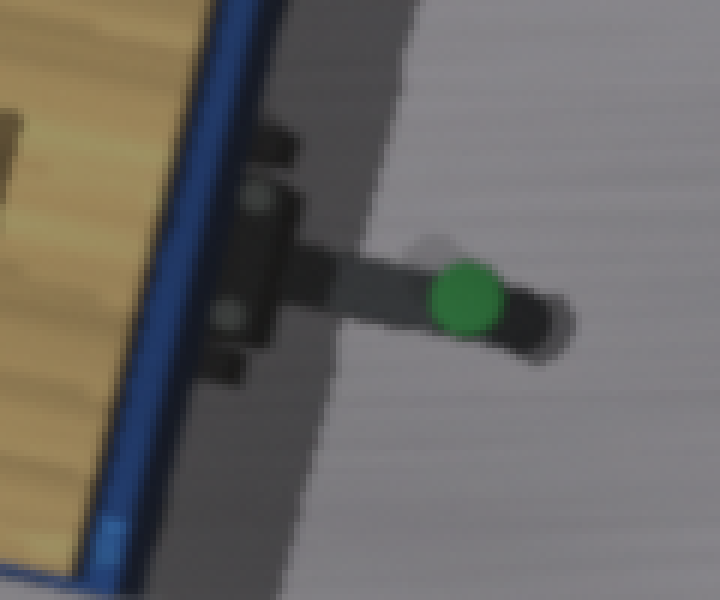

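View pics/s_dol.png

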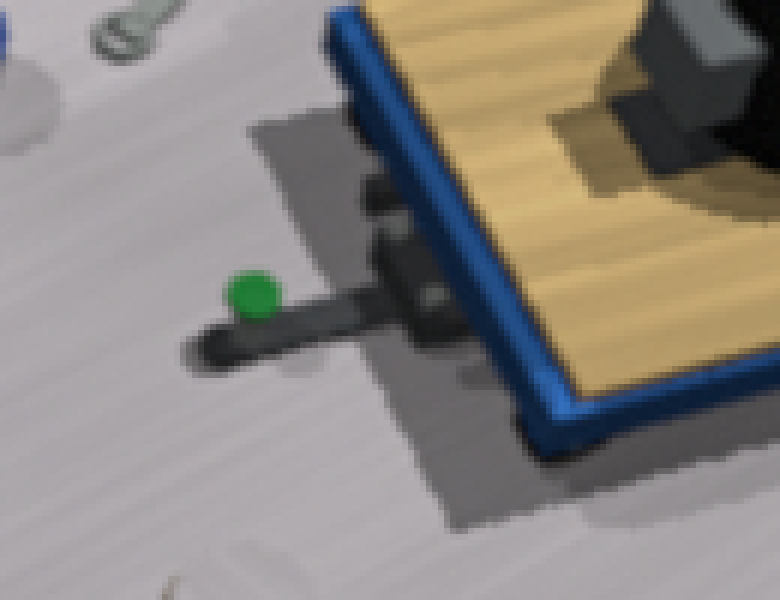

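Run:
```python
from h import *
t=load('top0');s=load('scene0')
def tri(a,b):
    o1,r1=ray(t,*a);o2,r2=ray(s,*b)
    A=np.stack([r1,-r2],1);x=np.linalg.lstsq(A,o2-o1,rcond=None)[0]
    p,q=o1+r1*x[0],o2+r2*x[1];return ((p+q)/2).round(4),np.linalg.norm(p-q).round(4)
print('cap tri',tri((237.4,189.7),(381.9,189)),'cap onz', onz(t,237.4,189.7,.046),onz(s,381.9,189,.045))
print('grip top z.072', onz(t,405.6,209.9,.072),'tri',tri((405.6,209.9),(261.7,229.6)))
# grip orientation
hsv=cv2.cvtColor(t['pixels'],cv2.COLOR_RGB2HSV);m=(hsv[...,2]<45);m[:200]=0;m[222:]=0;m[:,:385]=0;m[:,428:]=0
p=np.argwhere(m)[:,::-1];print(cv2.minAreaRect(p.astype(np.float32)))
# yellow hook
H,S,V=[hsv[...,i].astype(int) for i in range(3)]
m=((H>15)&(H<32)&(S>150)&(V>100));m[:,430:]=0
p=np.argwhere(m)[:,::-1].astype(np.float32);r=cv2.minAreaRect(p);print(r)
q=np.array([onz(t,u,v,.026)[:2] for u,v in p]);r=cv2.minAreaRect(q.astype(np.float32));print('world rect z.026',r,cv2.boxPoints(r))
m=(V<45);m[:200]=0;m[222:]=0;m[:,:385]=0;m[:,428:]=0
q=np.array([onz(t,u,v,.072)[:2] for u,v in np.argwhere(m)[:,::-1]]);r=cv2.minAreaRect(q.astype(np.float32));print('grip rect',r,cv2.boxPoints(r))
print('red latch',onz(t,354.6,221.1,.026))
```

```text
cap tri (array([0.5858, 0.0674, 0.0462]), np.float64(0.0)) cap onz [0.58584522 0.06745119 0.046     ] [0.58518338 0.06803821 0.045     ]
grip top z.072 [ 0.52881953 -0.28517206  0.072     ] tri (array([ 0.531 , -0.2893,  0.0492]), np.float64(0.0002))
((405.576904296875, 209.88461303710938), (8.236878395080566, 33.73197555541992), 78.69007110595703)
((382.8983154296875, 215.5908203125), (26.663475036621094, 81.34698486328125), 79.2156982421875)
world rect z.026 ((0.5221628546714783, -0.24368490278720856), (0.05756199359893799, 0.17589999735355377), 8.7778959274292) [[ 0.48029736 -0.16115716]
 [ 0.5071406  -0.33499688]
 [ 0.5640284  -0.32621264]
 [ 0.53718513 -0.15237293]]
grip rect ((0.5288763642311096, -0.28518590331077576), (0.017014220356941223, 0.06988812983036041), 9.5269775390625) [[ 0.5147029  -0.25213182]
 [ 0.5262703  -0.32105607]
 [ 0.5430498  -0.31824   ]
 [ 0.53148246 -0.24931574]]
red latch [ 0.51241254 -0.18206541  0.026     ]
```

The hook's size and the cap's triangulated height (46 mm) both match the given values. Next is the dolly's direction, from the blue rail edge and the bar.

Run:
```python
from h import *
t=load('top0')
hsv=cv2.cvtColor(t['pixels'],cv2.COLOR_RGB2HSV);H,S,V=[hsv[...,i].astype(int) for i in range(3)]
m=(H>105)&(H<125)&(S>150)&(V>75);m[:,220:]=0;m[:,:165]=0
pts=[]
for v in range(128,230):
    c=np.where(m[v])[0]
    if len(c): pts.append(onz(t,c.mean(),v,.09)[:2])
pts=np.array(pts,np.float32);l=cv2.fitLine(pts,cv2.DIST_HUBER,0,.001,.001).ravel();print('rail',l,len(pts))
d=np.array([l[0],l[1]]);n=np.array([-d[1],d[0]]);n*=np.sign(n[1]);print('normal',n,np.degrees(np.arctan2(n[1],n[0])))
# wood edge far/near sides
w=(H>10)&(H<25)&(S>60)&(V>120);k,L,s,c=cv2.connectedComponentsWithStats(w.astype(np.uint8));
i=1+np.argmax(s[1:,4]);print(s[i]);p=np.argwhere(L==i)[:,::-1]
q=np.array([onz(t,u,v,.09)[:2] for u,v in p],np.float32);r=cv2.minAreaRect(q);print(r,cv2.boxPoints(r))
# bar: dark, between cols 217..232 edges
for u in range(216,231,2):
    col=V[170:205,u];print(u,col.tolist())
print(onz(t,254,194,.005),onz(t,205,183,.032))
```

```text
rail [ 0.9722742  -0.23384374  0.60607564  0.15672308] 102
normal [0.23384374 0.9722742 ] 76.476524
[   24    93   175   142 10178]
((0.6485081315040588, 0.32749488949775696), (0.3289305865764618, 0.247897669672966), 76.58704376220703) [[0.48978955 0.1962678 ]
 [0.7309254  0.1387635 ]
 [0.8072267  0.458722  ]
 [0.5660909  0.5162263 ]]
216 [73, 73, 74, 73, 74, 74, 73, 72, 73, 75, 74, 69, 54, 48, 48, 49, 50, 52, 56, 56, 56, 57, 63, 81, 92, 109, 114, 114, 113, 115, 114, 112, 115, 124, 128]
218 [73, 73, 73, 73, 73, 74, 74, 72, 73, 75, 75, 70, 57, 54, 56, 57, 56, 56, 56, 56, 57, 56, 68, 110, 127, 131, 131, 130, 131, 131, 130, 128, 128, 129, 130]
220 [74, 74, 74, 75, 75, 78, 84, 86, 87, 95, 112, 114, 98, 70, 58, 56, 57, 56, 56, 58, 56, 57, 60, 83, 120, 132, 132, 130, 131, 132, 130, 129, 130, 131, 130]
222 [87, 94, 110, 118, 119, 122, 127, 129, 131, 134, 135, 134, 119, 81, 59, 56, 56, 56, 56, 56, 57, 58, 57, 72, 117, 132, 132, 131, 131, 131, 130, 129, 130, 132, 131]
224 [131, 132, 134, 134, 136, 135, 133, 132, 135, 136, 136, 135, 125, 96, 67, 57, 57, 57, 56, 57, 57, 57, 55, 62, 95, 124, 132, 131, 132, 132, 131, 129, 130, 131, 130]
226 [134, 134, 133, 135, 136, 136, 134, 133, 134, 136, 136, 134, 129, 114, 80, 59, 57, 56, 56, 56, 57, 57, 57, 59, 78, 119, 131, 131, 132, 132, 131, 130, 131, 131, 131]
228 [134, 134, 134, 135, 136, 135, 133, 133, 135, 135, 131, 122, 117, 109, 86, 61, 52, 52, 52, 55, 56, 57, 57, 56, 74, 119, 130, 131, 132, 132, 131, 131, 131, 132, 132]
230 [134, 134, 135, 136, 136, 135, 133, 133, 133, 125, 121, 118, 116, 113, 99, 69, 52, 49, 51, 53, 55, 57, 57, 58, 72, 106, 127, 131, 133, 132, 131, 131, 132, 132, 132]
[0.58125211 0.03826294 0.005     ] [0.60509549 0.14147011 0.032     ]
```

```bash
cat >> h.py <<'E'
def plan(p,yaw=None):
    """tool shift to world p (tool axes now) and remaining turn about tool x (deg) to bring tool y along +-yaw(deg) """
    o=get_obs();T=tool_T(o);s=T[:3,:3].T@(np.array(p)-T[:3,3])
    print('t',o['time_s'],'pos',o['ee_pos'].round(4),'shift',s.round(4),'q1,q6',o['qpos'][[0,5]].round(3),'tilt',np.degrees(np.arccos(-T[2,0])).round(2),'F',o['force'].round(2),'w',o['grip_width'].round(4))
    if yaw is not None:
        y=T[:3,1];a=np.degrees(np.arctan2(y[1],y[0]));print('tool y yaw',a.round(2))
        for k in (0,180):
            d=(yaw+k-a+180)%360-180;print('turn about tool x',-d)
E
python3 - <<'E'
from h import *
t=load('top0');s=load('scene0')
print('bottle',onz(t,377.2,93.3,.17),onz(s,323.3,258,.17),'cup',onz(t,260,291,.05),'tin',onz(t,291,113,.08))
T=tool_T(get_obs());print(T.round(3))
plan([.529,-.283,.205],9.1)
E
```

```text
bottle [ 0.74467907 -0.2258386   0.17      ] [ 0.74119831 -0.22386448  0.17      ] cup [0.37076516 0.02124442 0.05      ] tin [ 0.74055376 -0.05367809  0.08      ]
[[-0.     0.275  0.961  0.151]
 [-0.001  0.961 -0.275  0.529]
 [-1.    -0.001 -0.     0.205]
 [ 0.     0.     0.     1.   ]]Traceback (most recent call last):
  File "<stdin>", line 5, in <module>
  File "h.py", line 28, in plan
    print('t',o['time_s'],'pos',o['ee_pos'].round(4),'shift',s.round(4),'q1,q6',o['qpos'][[0,5]].round(3),'tilt',np.degrees(np.arccos(-T[2,0])).round(2),'F',o['force'].round(2),'w',o['grip_width'].round(4))
                                                                                                                                                                                     ^^^^^^^^^^^^^^^^^^^^^
AttributeError: 'float' object has no attribute 'round'
```

{"name": "step_arm", "arguments": {
  "motion": [
    [[0,-0.0376,0.0326,0,0,0],[0,-0.0376,0.0326,0,0,0],[0,-0.0376,0.0326,0,0,0],[0,-0.0376,0.0326,0,0,0],[0,-0.0376,0.0326,0,0,0],[0,-0.0376,0.0326,0,0,0],[0,-0.0376,0.0326,0,0,0],[0,-0.0376,0.0326,0,0,0],[0,-0.0376,0.0326,0,0,0],[0,-0.0376,0.0326,0,0,0],[0,-0.0376,0.0326,0,0,0],[0,-0.0376,0.0326,0,0,0]]
  ],
  "fingers": 0.08
}}

```text
time_s: 1.65
ee_pos: [0.4037, -0.0144, 0.2055]
eef_rot: [0.361, 1.571, 0.082]
force: [-0.3, 0.7, -0.3]
grip_width: 0.0798
```

{"name": "step_arm", "arguments": {
  "motion": [
    [[0,-0.0376,0.0326,0,0,0],[0,-0.0376,0.0326,0,0,0],[0,-0.0376,0.0326,0,0,0],[0,-0.0376,0.0326,0,0,0],[0,-0.0376,0.0326,9.3,0,0],[0,0,0,9.3,0,0],[0,0,0,9.3,0,0],[0,0,0,9.3,0,0],[0,0,0,9.3,0,0],[0,0,0,9.3,0,0],[0,0,0,9.1,0,0],[0,0,0,0,0,0]]
  ]
}}

```text
time_s: 3.15
ee_pos: [0.5081, -0.2383, 0.2052]
eef_rot: [-2.156, 1.57, 2.716]
force: [-0.0, 0.7, 0.4]
grip_width: 0.0798
```

```bash
sed -i "s/o\['grip_width'\].round(4)/round(o['grip_width'],4)/" h.py
python3 - <<'E'
from h import *
plan([.529,-.283,.205],9.1)
d=shot('wrist','w1')
E
```

```text
t 3.15 pos [ 0.5081 -0.2383  0.2052] shift [0.0002 0.0134 0.0475] q1,q6 [-0.504 -0.664] tilt 0.03 F [-0.02  0.67  0.41] w 0.0798
tool y yaw 9.18
turn about tool x 0.079756489948835
turn about tool x -179.92024351005114
```

View pics/w1.png

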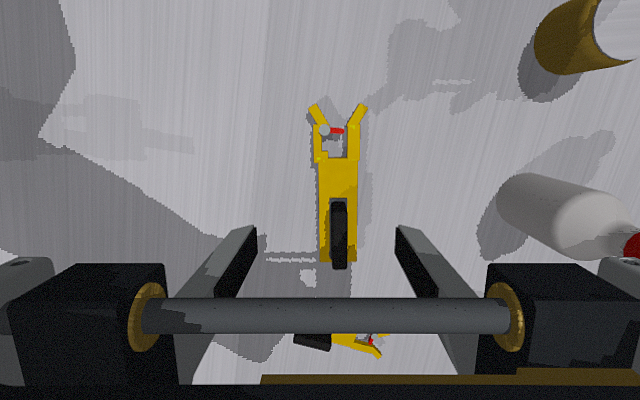

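The wrist view shows the hook nearly upright and in line with the tool. Its mouth is at (338,115), and the grip runs from (338,200) to (340,268). I refine the grasp pose from this view.

```bash
cat > m.py <<'E'
from h import *
import sys
def hook(fn,box):
    d=load(fn);hsv=cv2.cvtColor(d['pixels'],cv2.COLOR_RGB2HSV);H,S,V=[hsv[...,i].astype(int) for i in range(3)]
    M=np.zeros(H.shape,bool);M[box[1]:box[3],box[0]:box[2]]=1
    y=M&(H>15)&(H<32)&(S>150)&(V>100);k=M&(V<60)&(S<120)
    kk,L,s,c=cv2.connectedComponentsWithStats(k.astype(np.uint8));i=1+np.argmax(s[1:,4]);k=L==i;print('grip',s[i])
    for m,z in ((y,.026),(k,.072)):
        q=np.array([onz(d,u,v,z)[:2] for u,v in np.argwhere(m)[:,::-1]],np.float32);r=cv2.minAreaRect(q);b=cv2.boxPoints(r)
        e=[b[1]-b[0],b[2]-b[1]];e=max(e,key=np.linalg.norm);print(z,np.array(r[0]).round(4),np.sort(r[1]).round(4),'yaw',np.degrees(np.arctan2(e[1],e[0])).round(2)%180)
E
python3 - <<'E'
from m import *
hook('w1',(300,95,375,272))
d=load('w1')
for p in ((310,106),(365,106),(317,262),(357,262)): print(p,onz(d,*p,.026).round(4))
for p in ((331,203),(346,203)): print(p,onz(d,*p,.072).round(4))
E
```

```text
grip [329 201  18  69 913]
0.026 [ 0.5213 -0.2409] [0.062  0.1777] yaw 99.12
0.072 [ 0.5271 -0.2809] [0.0174 0.0725] yaw 99.97
(310, 106) [ 0.479  -0.1597  0.026 ]
(365, 106) [ 0.536  -0.1505  0.026 ]
(317, 262) [ 0.5133 -0.3335  0.026 ]
(357, 262) [ 0.5598 -0.326   0.026 ]
(331, 203) [ 0.5152 -0.2482  0.072 ]
(346, 203) [ 0.5297 -0.2459  0.072 ]
```

{"name": "step_arm", "arguments": {
  "motion": [
    [[0.01,0.0128,0.0453,0,0,0],[0.04,0,0,0,0,0],[0.04,0,0,0,0,0],[0.04,0,0,0,0,0],[0.02,0,0,0,0,0],[0.01,0,0,0,0,0],[0.01,0,0,0,0,0],[0,0,0,0,0,0]]
  ]
}}

```text
time_s: 4.2
ee_pos: [0.528, -0.2809, 0.0353]
eef_rot: [-2.128, 1.57, 2.745]
force: [-0.1, 0.5, -0.0]
grip_width: 0.0802
```

Run:
```python
from h import *
plan([.528,-.281,.033],9.1)
d=shot('wrist','w2')
```

```text
t 4.2 pos [ 0.528  -0.2809  0.0353] shift [ 0.0023 -0.      0.0001] q1,q6 [-0.55 -0.71] tilt 0.02 F [-0.15  0.53 -0.03] w 0.0802
tool y yaw 9.17
turn about tool x 0.07242573144833386
turn about tool x -179.92757426855167
```

View pics/w2.png

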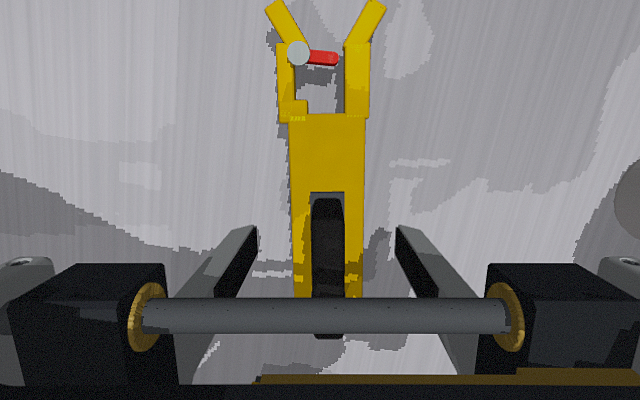

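The hook is centred between the fingers, with the grip at about (327,265) and the jaw ahead. I close on it.

{"name": "step_arm", "arguments": {
  "motion": [
    [[0.002,0,0,0,0,0],[0,0,0,0,0,0],[0,0,0,0,0,0],[0,0,0,0,0,0],[0,0,0,0,0,0],[0,0,0,0,0,0],[0,0,0,0,0,0],[0,0,0,0,0,0]]
  ],
  "fingers": 0.0,
  "squeeze": 45
}}

```text
time_s: 5.25
ee_pos: [0.5282, -0.281, 0.0334]
eef_rot: [1.158, 1.57, -0.253]
force: [1.5, 1.2, -1.6]
grip_width: 0.0157
```

{"name": "step_arm", "arguments": {
  "motion": [
    [[-0.002,0,0,0,0,0],[-0.004,0,0,0,0,0],[-0.004,0,0,0,0,0],[0,0,0,0,0,0],[0,0,0,0,0,0]]
  ]
}}

```text
time_s: 5.88
ee_pos: [0.528, -0.2809, 0.0434]
eef_rot: [-2.219, 1.571, 2.653]
force: [-0.1, 0.3, -6.2]
grip_width: 0.0159
```

Run:
```python
from h import *
n=np.array([.233,.9725]);pin=np.array([.5858,.0674])
g=pin-n*(.0835+.075);print('standoff',g)
plan([*g,.045],-13.5)
d=shot('wrist','w3')
```

```text
standoff [ 0.5488695  -0.08674125]
t 5.875 pos [ 0.528  -0.2809  0.0434] shift [-0.0016  0.0514 -0.1884] q1,q6 [-0.55 -0.71] tilt 0.01 F [-0.07  0.26 -6.25] w 0.0159
tool y yaw 9.13
turn about tool x 22.626269289558707
turn about tool x -157.3737307104413
```

View pics/w3.png

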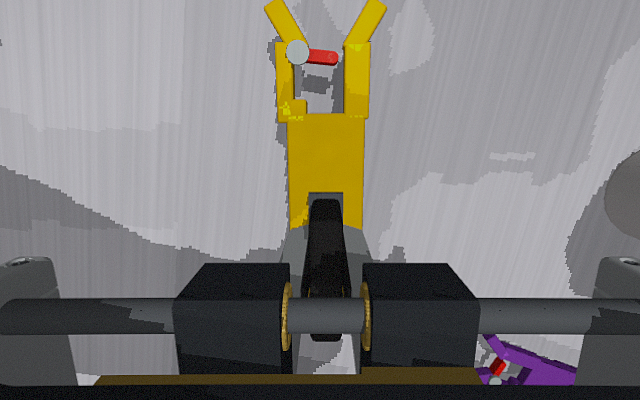

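Run:
```python
from h import *
d=load('w3');Ti=np.linalg.inv(d['T'])
for nm,p in dict(slotbotR=(343,114),slotbotL=(308,116),plateR=(364,116),plateL=(288,121),plateRr=(363,230),armRout=(371,42),armLout=(275,42),armRin=(344,45),tipR=(386,5),tipL=(266,8),pivot=(297,52)).items():
    q=onz(d,*p,.036);l=Ti@np.append(q,1);print(nm,'ahead',(-l[2]).round(4),'left',(-l[1]).round(4))
```

```text
slotbotR ahead 0.0724 left -0.0096
slotbotL ahead 0.0713 left 0.0096
plateR ahead 0.0713 left -0.0212
plateL ahead 0.0686 left 0.0206
plateRr ahead 0.0053 left -0.0224
armRout ahead 0.1086 left -0.0238
armLout ahead 0.1086 left 0.0262
armRin ahead 0.1071 left -0.0097
tipR ahead 0.1257 left -0.0308
tipL ahead 0.1244 left 0.0301
pivot ahead 0.1038 left 0.0149
```

The hook is held about 10 mm up, centred laterally within 1 mm. Its seat is about 80 mm ahead of the TCP, judging by the slot bottom at 72, the pivot at 104 and the knee at 108. Next I move to the standoff and turn to the dolly axis.

{"name": "step_arm", "arguments": {
  "motion": [
    [[0,0.0091,-0.0327,0,0,0],[0,0.0091,-0.0327,0,0,0],[0,0.0091,-0.0327,0,0,0],[0,0.0091,-0.0327,0,0,0],[0,0.0091,-0.0327,0,0,0],[0,0.0091,-0.0327,0,0,0],[0,0,0,7.5,0,0],[0,0,0,7.5,0,0],[0,0,0,7.6,0,0],[0,0,0,0,0,0],[0,0,0,0,0,0]]
  ]
}}

```text
time_s: 7.3
ee_pos: [0.5508, -0.0786, 0.0434]
eef_rot: [-1.271, 1.571, -3.074]
force: [-0.1, -0.3, -6.6]
grip_width: 0.0158
```

Run:
```python
from h import *
plan([.5508,-.0785,.035],-13.5)
d=shot('wrist','w4')
d=shot('top','t4')
cv2.imwrite('pics/t4c.png',cv2.resize(d['pixels'][130:250,170:330,::-1],None,fx=5,fy=5,interpolation=cv2.INTER_CUBIC))
```

```text
t 7.3 pos [ 0.5508 -0.0786  0.0434] shift [ 0.0084 -0.     -0.0001] q1,q6 [-0.208  0.025] tilt 0.01 F [-0.11 -0.34 -6.59] w 0.0158
tool y yaw -13.3
turn about tool x 0.19563850636259872
turn about tool x -179.80436149363743
```

View pics/w4.png

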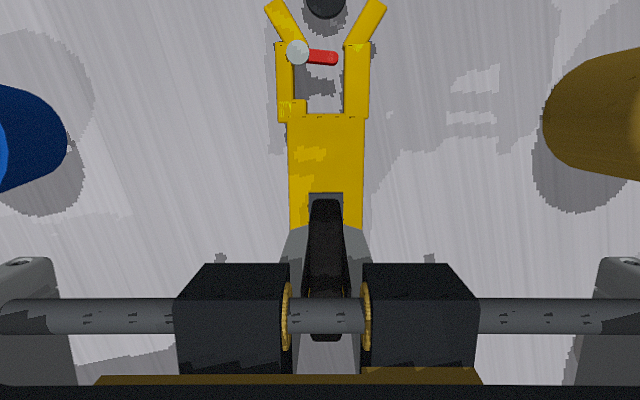

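View pics/t4c.png

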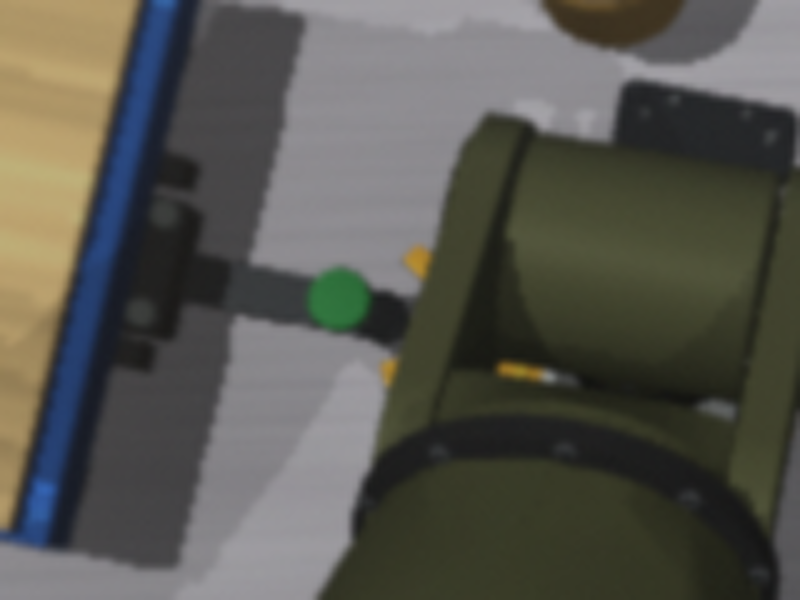

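The bar tip at (325,8) sits midway between the jaw tips at (266,5) and (386,5), so the hook is aligned. I cross-check the tip range against the pin position.

Run:
```python
from h import *
d=load('w4');Ti=np.linalg.inv(d['T'])
q=onz(d,325,18,.010);print(q,(-(Ti@np.append(q,1)))[[2,1]])
n=np.array([.233,.9725]);print('pin via tip',q[:2]+.014*n, (np.array([.5858,.0674])-d['T'][:2,3])@n,(np.array([.5858,.0674])-d['T'][:2,3])@np.array([-n[1],n[0]]))
```

```text
[0.57915625 0.0448551  0.01      ] [0.12668767 0.00082634]
pin via tip [0.58241825 0.0584701 ] 0.15015894114898518 -3.012025876065955e-06
```

{"name": "step_arm", "arguments": {
  "motion": [
    [[0.004,0,0,0.2,0,0],[0.0045,0,0,0,0,0],[0,0,-0.01,0,0,0],[0,0,-0.01,0,0,0],[0,0,-0.005,0,0,0],[0,0,0,0,0,0],[0,0,0,0,0,0]]
  ]
}}

```text
time_s: 8.28
ee_pos: [0.5568, -0.0544, 0.035]
eef_rot: [1.17, 1.571, -0.64]
force: [0.1, -0.1, -6.8]
grip_width: 0.016
```

Run:
```python
from h import *
plan([.5508,-.0785,.035],-13.5)
d=shot('wrist','w5')
```

```text
t 8.275 pos [ 0.5568 -0.0544  0.035 ] shift [ 0.     -0.0001  0.0248] q1,q6 [-0.163  0.076] tilt 0.01 F [ 0.06 -0.09 -6.79] w 0.016
tool y yaw -13.67
turn about tool x -0.1723299553900688
turn about tool x 179.82767004460993
```

View pics/w5.png

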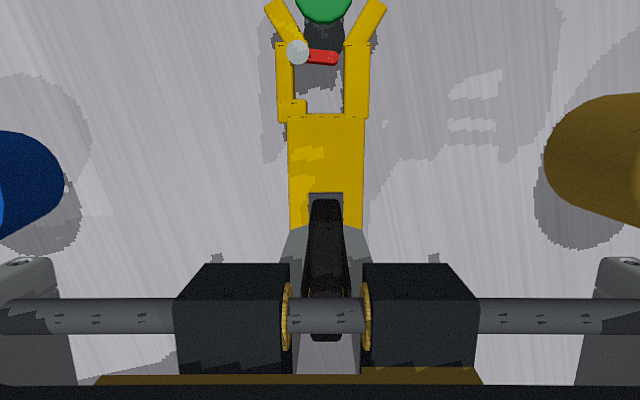

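The green cap at (323,5) is entering the mouth midway between the jaw tips. I advance to just before the latch.

{"name": "step_arm", "arguments": {
  "motion": [
    [[0,0,-0.002,0,0,0],[0,0,-0.002,0,0,0],[0,0,-0.002,0,0,0],[0,0,-0.002,0,0,0],[0,0,-0.002,0,0,0],[0,0,0,0,0,0]]
  ]
}}

```text
time_s: 9.07
ee_pos: [0.5591, -0.0444, 0.0349]
eef_rot: [-1.416, 1.571, 3.058]
force: [0.1, 0.2, -6.0]
grip_width: 0.0155
```

{"name": "step_arm", "arguments": {
  "motion": [
    [[0,0,-0.001,0,0,0],[0,0,-0.001,0,0,0],[0,0,-0.001,0,0,0],[0,0,-0.001,0,0,0],[0,0,-0.001,0,0,0],[0,0,0,0,0,0]]
  ]
}}

```text
time_s: 9.82
ee_pos: [0.5603, -0.0398, 0.0349]
eef_rot: [-0.263, 1.571, -2.072]
force: [-1.4, -1.2, -6.4]
grip_width: 0.0158
```

```bash
cat > st.py <<'E'
from h import *
import sys
n=np.array([.233,.9725]);o=get_obs();f=o['force'];p=o['ee_pos'];dp=np.array([.5858,.0674])-p[:2]
print('t',o['time_s'],'F along',round(f[:2]@n,2),'side',round(f[:2]@[-n[1],n[0]],2),'fz',round(f[2],2),'pin0 ahead of seat',round(dp@n-.080,4),'left',round(dp@np.array([-n[1],n[0]]),4),'z',p[2].round(4))
if len(sys.argv)>1:
    d=shot('wrist',sys.argv[1]);cv2.imwrite('pics/%sc.png'%sys.argv[1],cv2.resize(d['pixels'][0:150,230:430,::-1],None,fx=4,fy=4,interpolation=cv2.INTER_CUBIC))
E
python3 st.py w6
```

```text
t 9.825 F along -1.48 side 1.08 fz -6.42 pin0 ahead of seat 0.0302 left 0.0002 z 0.0349
```

View pics/w6c.png

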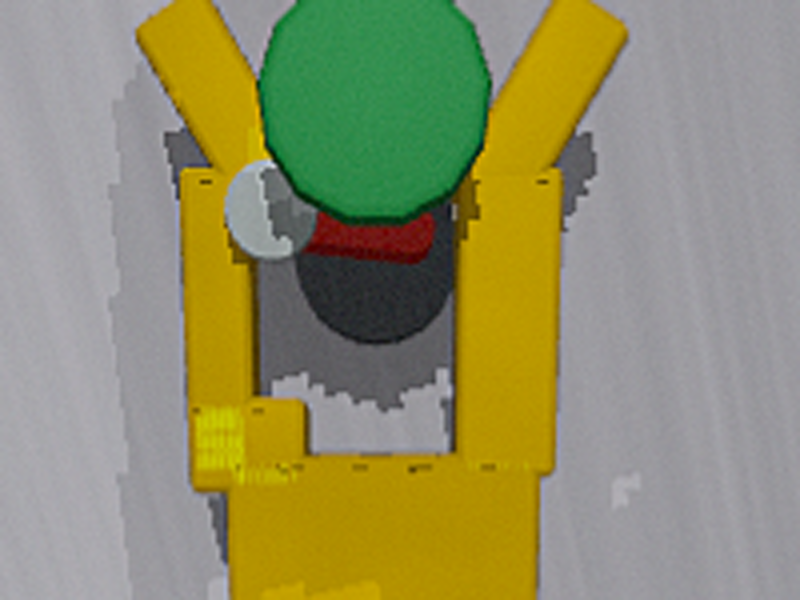

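Run:
```python
from h import *
d=load('w6');Ti=np.linalg.inv(d['T'])
print(d['T_tool_cam'].round(4).tolist())
f=lambda c:(230+c[0]/4-.4,c[1]/4-.4)
for nm,c,z in (('capL',(260,90),.046),('capR',(490,90),.046),('capbot',(375,223),.046),('slotL',(257,330),.0275),('slotR',(457,330),.0275),('barbot',(376,343),.01),('barR',(452,280),.01),('barL',(297,265),.01)):
    q=onz(d,*f(c),z);l=Ti@np.append(q,1);print(nm,'ahead',(-l[2]).round(4),'left',(-l[1]).round(4))
```

```text
[[-0.0003, 0.2382, -0.9712, -0.1783], [1.0, 0.0008, -0.0001, -0.0006], [0.0008, -0.9712, -0.2382, -0.0704], [0.0, 0.0, 0.0, 1.0]]
capL ahead 0.1132 left 0.0148
capR ahead 0.1131 left -0.0117
capbot ahead 0.0989 left 0.0016
slotL ahead 0.0888 left 0.0175
slotR ahead 0.0888 left -0.0093
barbot ahead 0.0887 left 0.0017
barR ahead 0.0974 left -0.0094
barL ahead 0.0994 left 0.0131
```

The pin lies about 1 mm left of the slot centre and the latch has just been touched (contact expected 32 mm ahead of the seat, measured 33). I correct 0.8 mm sideways and push on slowly, watching the force.

{"name": "step_arm", "arguments": {
  "motion": [
    [[0,-0.0008,-0.001,0,0,0],[0,0,-0.001,0,0,0],[0,0,-0.001,0,0,0],[0,0,-0.001,0,0,0],[0,0,0,0,0,0]]
  ]
}}

```text
time_s: 10.5
ee_pos: [0.5603, -0.0359, 0.0349]
eef_rot: [-0.552, 1.57, -2.362]
force: [-0.6, -4.5, -6.2]
grip_width: 0.0157
```

```bash
python3 st.py
```

```text
t 10.5 F along -4.54 side -0.47 fz -6.19 pin0 ahead of seat 0.0264 left -0.0007 z 0.0349
```

{"name": "step_arm", "arguments": {
  "motion": [
    [[0,0,-0.001,0,0,0],[0,0,-0.001,0,0,0],[0,0,-0.001,0,0,0],[0,0,0,0,0,0]]
  ]
}}

```text
time_s: 11.0
ee_pos: [0.5608, -0.0331, 0.0348]
eef_rot: [-0.773, 1.57, -2.582]
force: [-4.3, -6.4, -6.1]
grip_width: 0.0155
```

```bash
python3 st.py w7
```

```text
t 11.0 F along -7.24 side 2.68 fz -6.14 pin0 ahead of seat 0.0235 left -0.0009 z 0.0348
```

View pics/w7c.png

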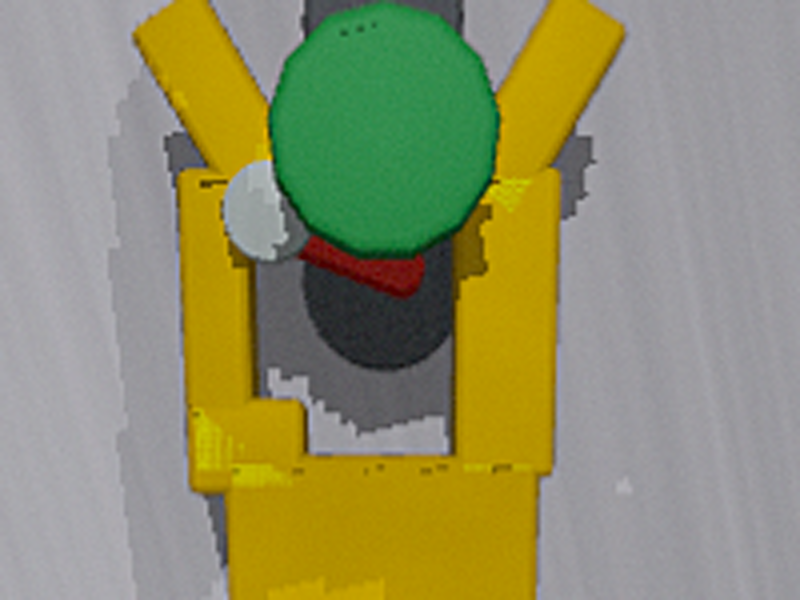

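The latch is folding inwards, its red arm now sloping down to (415,285). The force is 7 N, so I continue in small steps.

{"name": "step_arm", "arguments": {
  "motion": [
    [[0,0,-0.0007,0,0,0],[0,0,-0.0007,0,0,0],[0,0,-0.0006,0,0,0],[0,0,0,0,0,0]]
  ]
}}

```text
time_s: 11.55
ee_pos: [0.5612, -0.0312, 0.0347]
eef_rot: [-0.821, 1.569, -2.63]
force: [-2.5, -7.1, -6.6]
grip_width: 0.0156
```

```bash
python3 st.py
```

```text
t 11.55 F along -7.46 side 0.83 fz -6.6 pin0 ahead of seat 0.0217 left -0.001 z 0.0347
```

{"name": "step_arm", "arguments": {
  "motion": [
    [[0,0,-0.0007,0,0,0],[0,0,-0.0007,0,0,0],[0,0,-0.0006,0,0,0],[0,0,0,0,0,0]]
  ]
}}

```text
time_s: 12.05
ee_pos: [0.5615, -0.0294, 0.0346]
eef_rot: [-0.856, 1.569, -2.665]
force: [-3.4, -7.3, -5.5]
grip_width: 0.0156
```

```bash
python3 st.py w8
```

```text
t 12.05 F along -7.93 side 1.58 fz -5.54 pin0 ahead of seat 0.0198 left -0.0011 z 0.0346
```

View pics/w8c.png

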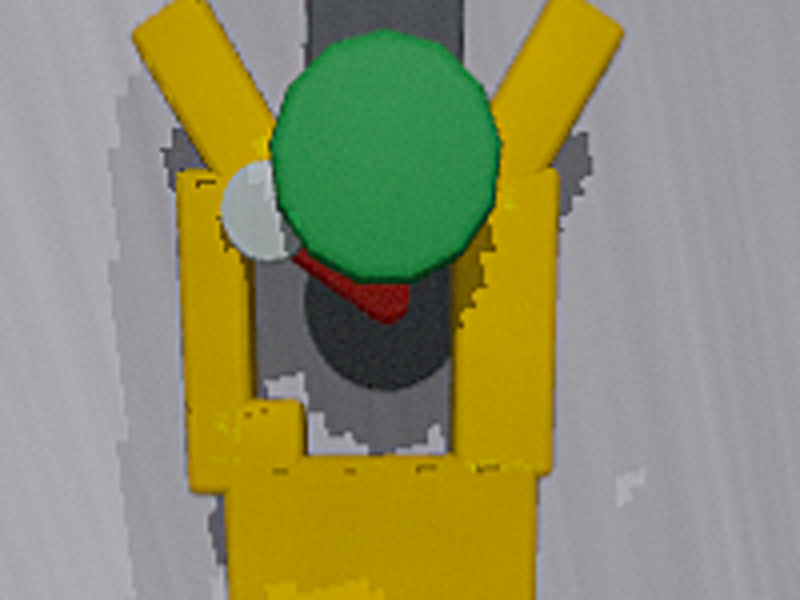

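{"name": "step_arm", "arguments": {
  "motion": [
    [[0,0,-0.0008,0,0,0],[0,0,-0.0008,0,0,0],[0,0,-0.0007,0,0,0],[0,0,-0.0007,0,0,0],[0,0,0,0,0,0]]
  ]
}}

```text
time_s: 12.72
ee_pos: [0.5618, -0.0262, 0.0344]
eef_rot: [-1.103, 1.568, -2.912]
force: [-5.2, -6.0, -5.9]
grip_width: 0.0156
```

```bash
python3 st.py
```

```text
t 12.725 F along -7.05 side 3.62 fz -5.87 pin0 ahead of seat 0.0167 left -0.0015 z 0.0344
```

{"name": "step_arm", "arguments": {
  "motion": [
    [[0,0,-0.0008,0,0,0],[0,0,-0.0008,0,0,0],[0,0,-0.0007,0,0,0],[0,0,-0.0007,0,0,0],[0,0,0,0,0,0]]
  ]
}}

```text
time_s: 13.35
ee_pos: [0.5624, -0.0233, 0.0344]
eef_rot: [-1.131, 1.568, -2.94]
force: [-5.7, -6.3, -7.2]
grip_width: 0.0158
```

```bash
python3 st.py
```

```text
t 13.35 F along -7.48 side 4.03 fz -7.24 pin0 ahead of seat 0.0136 left -0.0016 z 0.0344
```

{"name": "step_arm", "arguments": {
  "motion": [
    [[0,0,-0.0008,0,0,0],[0,0,-0.0008,0,0,0],[0,0,-0.0007,0,0,0],[0,0,-0.0007,0,0,0],[0,0,0,0,0,0]]
  ]
}}

```text
time_s: 13.98
ee_pos: [0.5632, -0.0203, 0.0344]
eef_rot: [-1.195, 1.568, -3.004]
force: [-6.4, -4.0, -6.5]
grip_width: 0.0158
```

```bash
python3 st.py w9
```

```text
t 13.975 F along -5.35 side 5.25 fz -6.5 pin0 ahead of seat 0.0105 left -0.0016 z 0.0344
```

View pics/w9c.png

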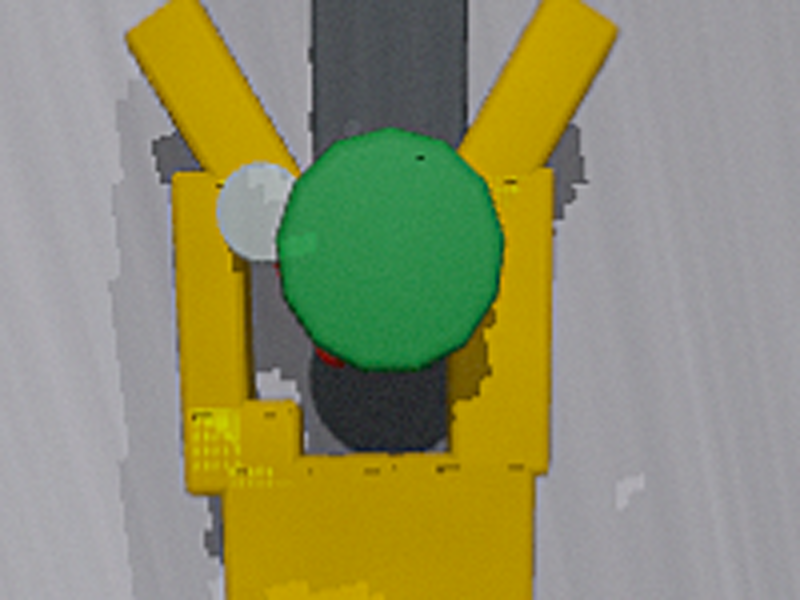

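{"name": "step_arm", "arguments": {
  "motion": [
    [[0,0,-0.0008,0,0,0],[0,0,-0.0008,0,0,0],[0,0,-0.0007,0,0,0],[0,0,-0.0007,0,0,0],[0,0,0,0,0,0]]
  ]
}}

```text
time_s: 14.65
ee_pos: [0.5639, -0.0171, 0.0344]
eef_rot: [-1.295, 1.568, -3.103]
force: [-4.6, -3.8, -6.0]
grip_width: 0.0158
```

```bash
python3 st.py
```

```text
t 14.65 F along -4.78 side 3.57 fz -6.02 pin0 ahead of seat 0.0073 left -0.0016 z 0.0344
```

{"name": "step_arm", "arguments": {
  "motion": [
    [[0,0,-0.0008,0,0,0],[0,0,-0.0008,0,0,0],[0,0,-0.0007,0,0,0],[0,0,-0.0007,0,0,0],[0,0,0,0,0,0]]
  ]
}}

```text
time_s: 15.28
ee_pos: [0.5646, -0.0139, 0.0344]
eef_rot: [-1.439, 1.568, 3.035]
force: [-5.6, -1.3, -6.3]
grip_width: 0.0157
```

```bash
python3 st.py w10
```

```text
t 15.275 F along -2.59 side 5.1 fz -6.25 pin0 ahead of seat 0.004 left -0.0017 z 0.0344
```

View pics/w10c.png

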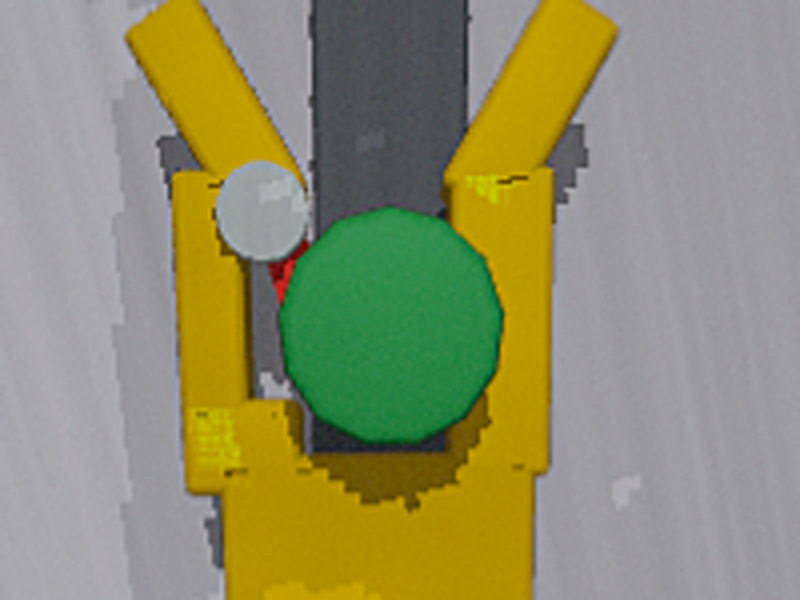

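The cap is now near the slot bottom at (390,325), and the latch is folded alongside the pin at (285,280). I push the last few millimetres.

{"name": "step_arm", "arguments": {
  "motion": [
    [[0,0,-0.0008,0,0,0],[0,0,-0.0008,0,0,0],[0,0,-0.0007,0,0,0],[0,0,-0.0007,0,0,0],[0,0,0,0,0,0]]
  ]
}}

```text
time_s: 15.95
ee_pos: [0.5664, -0.0109, 0.0349]
eef_rot: [-3.118, 1.57, 1.356]
force: [0.2, -0.4, -6.4]
grip_width: 0.0155
```

```bash
python3 st.py
```

```text
t 15.95 F along -0.3 side -0.32 fz -6.41 pin0 ahead of seat 0.0007 left -0.0006 z 0.0349
```

{"name": "step_arm", "arguments": {
  "motion": [
    [[0,0,-0.0005,0,0,0],[0,0,-0.0005,0,0,0],[0,0,-0.0005,0,0,0],[0,0,0,0,0,0]]
  ]
}}

```text
time_s: 16.45
ee_pos: [0.5668, -0.0099, 0.035]
eef_rot: [1.801, 1.571, -0.009]
force: [-0.4, 0.2, -5.6]
grip_width: 0.0158
```

```bash
python3 st.py w11
```

```text
t 16.45 F along 0.07 side 0.43 fz -5.6 pin0 ahead of seat -0.0004 left -0.0005 z 0.035
```

View pics/w11c.png

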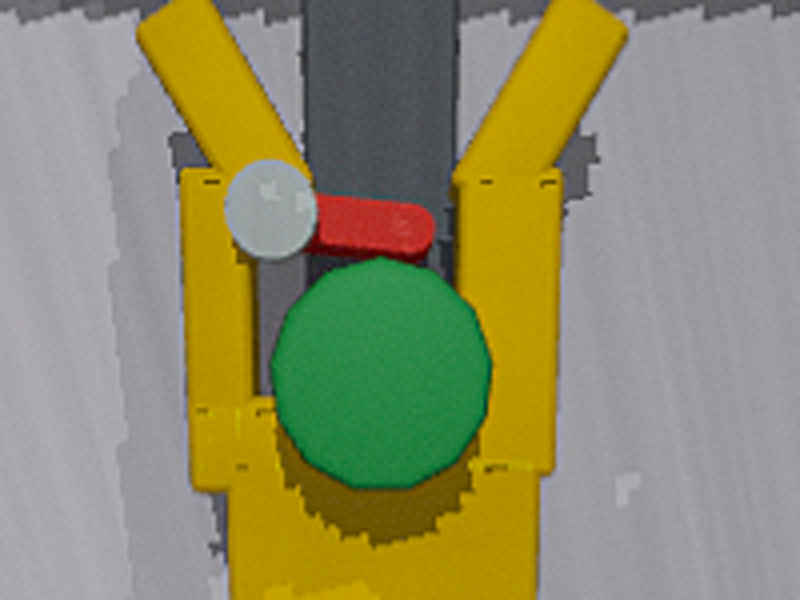

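The latch has snapped shut: the red bar is back across the slot at (375,230), behind the cap. To make sure step 1 counts, I press the slot bottom onto the pin gently, to about 6 N.

{"name": "step_arm", "arguments": {
  "motion": [
    [[0,0,-0.001,0,0,0],[0,0,-0.001,0,0,0],[0,0,-0.001,0,0,0],[0,0,0,0,0,0]]
  ]
}}

```text
time_s: 17.0
ee_pos: [0.5675, -0.0071, 0.035]
eef_rot: [0.119, 1.571, -1.691]
force: [-0.5, -3.6, -5.3]
grip_width: 0.0158
```

```bash
python3 st.py
```

```text
t 17.0 F along -3.6 side -0.32 fz -5.32 pin0 ahead of seat -0.0032 left -0.0005 z 0.035
```

{"name": "step_arm", "arguments": {
  "motion": [
    [[0,0,-0.001,0,0,0],[0,0,-0.001,0,0,0],[0,0,0,0,0,0]]
  ]
}}

```text
time_s: 17.38
ee_pos: [0.5679, -0.0054, 0.035]
eef_rot: [-0.015, 1.57, -1.824]
force: [-1.6, -5.9, -4.9]
grip_width: 0.0155
```

```bash
python3 st.py
```

```text
t 17.375 F along -6.09 side 0.19 fz -4.86 pin0 ahead of seat -0.005 left -0.0005 z 0.035
```

{"name": "step_arm", "arguments": {
  "motion": [
    [[0,0,0.002,0,0,0],[0,0,0.002,0,0,0],[0,0,0.002,0,0,0],[0,0,0.002,0,0,0],[0,0,0.002,0,0,0],[0,0,0.001,0,0,0],[0,0,0.001,0,0,0],[0,0,0.001,0,0,0],[0,0,0,0,0,0]]
  ]
}}

```text
time_s: 18.5
ee_pos: [0.5648, -0.0177, 0.0349]
eef_rot: [-1.918, 1.571, 2.556]
force: [0.8, -0.3, -7.1]
grip_width: 0.0156
```

```bash
python3 st.py
```

```text
t 18.5 F along -0.09 side -0.81 fz -7.13 pin0 ahead of seat 0.0077 left -0.0005 z 0.0349
```

{"name": "step_arm", "arguments": {
  "motion": [
    [[0,0,0.001,0,0,0],[0,0,0.001,0,0,0],[0,0,0,0,0,0]]
  ]
}}

```text
time_s: 18.88
ee_pos: [0.5644, -0.0196, 0.0349]
eef_rot: [-2.775, 1.571, 1.698]
force: [0.1, 0.6, -6.4]
grip_width: 0.0159
```

```bash
python3 st.py
```

```text
t 18.875 F along 0.57 side 0.03 fz -6.4 pin0 ahead of seat 0.0096 left -0.0006 z 0.0349
```

{"name": "step_arm", "arguments": {
  "motion": [
    [[0,0,0.001,0,0,0],[0,0,0.001,0,0,0],[0,0,0,0,0,0],[0,0,0,0,0,0]]
  ]
}}

```text
time_s: 19.38
ee_pos: [0.564, -0.0215, 0.035]
eef_rot: [2.71, 1.571, 0.901]
force: [0.9, 3.0, -6.9]
grip_width: 0.0156
```

```bash
python3 st.py w12
```

```text
t 19.375 F along 3.11 side -0.17 fz -6.92 pin0 ahead of seat 0.0115 left -0.0005 z 0.035
```

View pics/w12c.png

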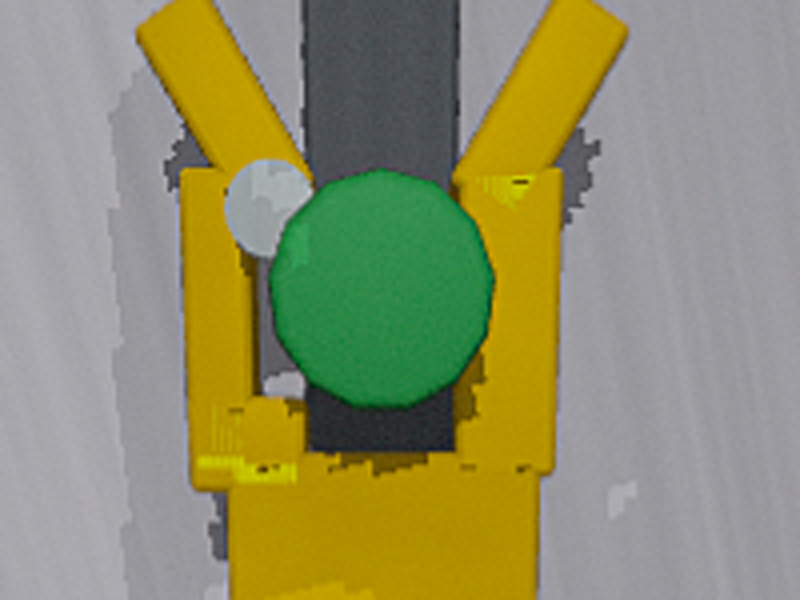

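The pin now bears on the shut latch with 3.1 N, which is about 1.7 mm drawn out. I pull 1.3 mm more and hold.

{"name": "step_arm", "arguments": {
  "motion": [
    [[0,0,0.0007,0,0,0],[0,0,0.0006,0,0,0],[0,0,0,0,0,0],[0,0,0,0,0,0],[0,0,0,0,0,0]]
  ]
}}

```text
time_s: 20.05
ee_pos: [0.5637, -0.0227, 0.0349]
eef_rot: [3.043, 1.57, 1.234]
force: [1.5, 4.3, -7.8]
grip_width: 0.0162
```

```bash
python3 st.py
```

```text
t 20.05 F along 4.57 side -0.49 fz -7.82 pin0 ahead of seat 0.0128 left -0.0006 z 0.0349
```

{"name": "step_arm", "arguments": {
  "motion": [
    [[0,0,0.0006,0,0,0],[0,0,0,0,0,0],[0,0,0,0,0,0],[0,0,0,0,0,0]]
  ]
}}

```text
time_s: 20.55
ee_pos: [0.5635, -0.0232, 0.0349]
eef_rot: [3.134, 1.57, 1.324]
force: [1.7, 5.4, -7.7]
grip_width: 0.0153
```

```bash
python3 st.py
```

```text
t 20.55 F along 5.64 side -0.42 fz -7.74 pin0 ahead of seat 0.0133 left -0.0006 z 0.0349
```

{"name": "step_arm", "arguments": {
  "motion": [
    [[0,0,-0.001,0,0,0],[0,0,-0.001,0,0,0],[0,0,-0.001,0,0,0],[0,0,-0.001,0,0,0],[0,0,-0.001,0,0,0],[0,0,-0.001,0,0,0],[0,0,-0.001,0,0,0],[0,0,-0.001,0,0,0],[0.0008,0,-0.001,0,0,0],[0.0006,0,0,0,0,0],[0,0,0,0,0,0]]
  ]
}}

```text
time_s: 21.92
ee_pos: [0.5656, -0.0147, 0.0335]
eef_rot: [-1.114, 1.571, -2.924]
force: [0.1, 0.4, -6.1]
grip_width: 0.0158
```

```bash
python3 st.py w13
```

```text
t 21.925 F along 0.44 side -0.04 fz -6.07 pin0 ahead of seat 0.0045 left -0.0005 z 0.0335
```

View pics/w13c.png

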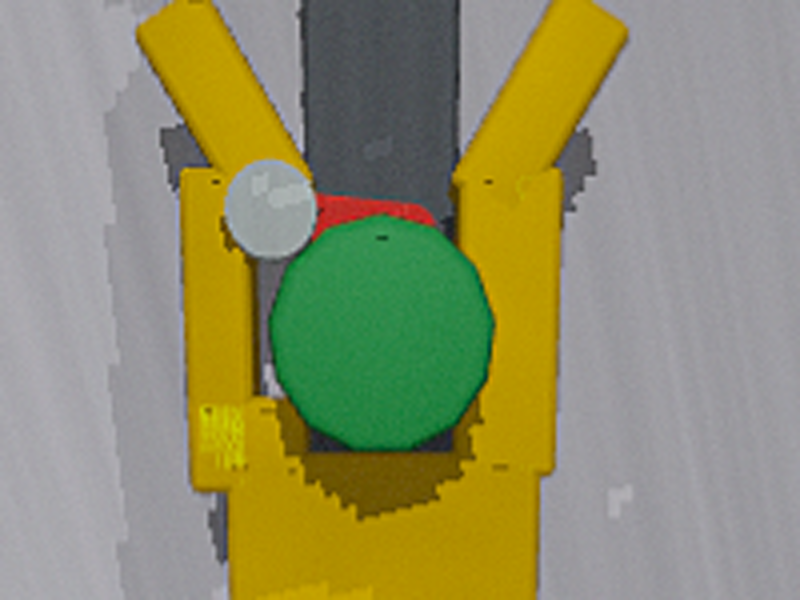

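The pin sits mid-play with the latch shut and no load along the push. I lower the last half millimetre, release and rise.

{"name": "step_arm", "arguments": {
  "motion": [
    [[0.0004,0,0,0,0,0],[0,0,0,0,0,0]]
  ]
}}

```text
time_s: 22.22
ee_pos: [0.5656, -0.0147, 0.0334]
eef_rot: [1.536, 1.571, -0.273]
force: [-1.7, -0.3, -0.8]
grip_width: 0.0162
```

{"name": "step_arm", "arguments": {
  "motion": [
    [[0,0,0,0,0,0],[0,0,0,0,0,0],[0,0,0,0,0,0],[0,0,0,0,0,0],[0,0,0,0,0,0],[0,0,0,0,0,0]]
  ],
  "fingers": 0.07
}}

```text
time_s: 22.98
ee_pos: [0.5656, -0.0147, 0.0331]
eef_rot: [-1.825, 1.571, 2.649]
force: [0.0, 0.1, -0.2]
grip_width: 0.0697
```

{"name": "step_arm", "arguments": {
  "motion": [
    [[-0.01,0,0,0,0,0],[-0.02,0,0,0,0,0],[-0.03,0,0,0,0,0],[-0.03,0,0,0,0,0],[-0.03,0,0,0,0,0],[-0.03,0,0,0,0,0],[0,0,0,0,0,0],[0,0,0,0,0,0]]
  ]
}}

```text
time_s: 23.98
ee_pos: [0.5652, -0.0147, 0.1826]
eef_rot: [-1.392, 1.57, 3.081]
force: [0.0, -0.2, 0.2]
grip_width: 0.0703
```

```bash
python3 st.py w14
python3 - <<'E'
from h import *
d=shot('scene','s14');cv2.imwrite('pics/s14c.png',cv2.resize(d['pixels'][130:270,300:460,::-1],None,fx=4,fy=4,interpolation=cv2.INTER_CUBIC))
E
```

```text
t 23.975 F along -0.2 side -0.08 fz 0.15 pin0 ahead of seat 0.0046 left -0.0009 z 0.1826
```

View pics/w14.png

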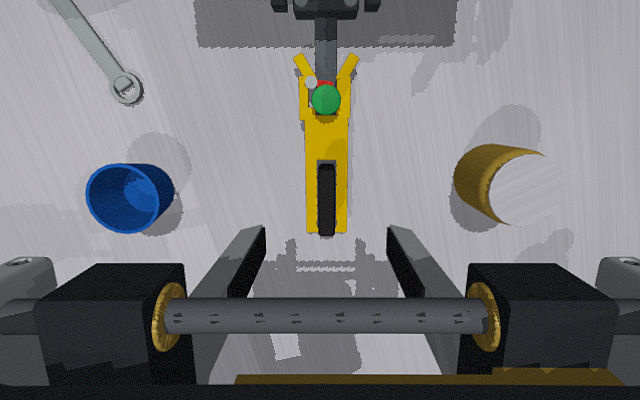

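View pics/s14c.png

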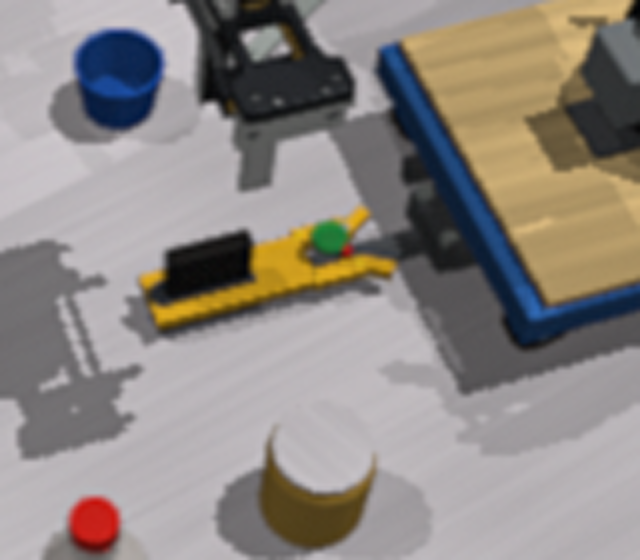

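The hook stands hitched on the bench, with the cap at (325,99) and the shut red latch behind it at (325,83) in the wrist view. The gripper is clear, and the tin, cup and bottle look undisturbed. I hand the job in.

Run:
```python
from station import ticket
print(ticket.hand_in())
```

```text
the job is handed in; nothing more can be done
None
```

The hook is hitched and standing on its foot on the bench. I handed the job in at about 24 s of the 64 s allowed; no verdict is reported.

- **Hitching:** I gripped the larger yellow hook by its black grip and pushed it onto the pin in small steps. The highest force I read along the push was about 8 N, or roughly 4.4 mm of pin travel. The wrist camera showed the red latch snap shut behind the pin. I then pressed the slot bottom onto the pin to about 6 N (3.4 mm), as a safeguard for step 1.
- **Tug:** I pulled back to 4.6–5.6 N, about 2.5–3.1 mm of pin travel, and held it for roughly 0.9 s. Then I eased forward to mid-play, lowered the hook until the bench took its weight, released it and rose 150 mm.
- **Last checks:** The latch was shut behind the pin, the hook was upright on its foot, and the wrist force was near zero with the gripper clear. The tin, cup, bottle and spanner looked undisturbed by eye; I did not re-measure them.

**Not confirmed:**
- I worked out the pin's movement from the wrist force and spring rate, because I had no direct reading of it.
- The pin position from the bar tip came out about 9 mm short of the one from the green cap. I trusted the cap, and the point where the latch made contact agreed with it within about 1–3 mm.

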